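# Tap the clamping wedge tight on the instrument maker's jig

### The arm

A 7-joint arm with a two-finger parallel gripper is mounted at the origin on the work surface. World frame = base frame: x ahead of the robot, y to its left, z up, the work surface at z = 0. Lengths are in m, angles in rad, forces in N, time in s.
With the tool pointing down it reaches from about 0.425 to 0.875 m from the base axis. Payload 4.7 kg.
Tool frame: the origin (TCP) lies at the very end of the fingers, on their centre line; the grasp point (between the pads) lies 19 mm behind it; y points along the fingers, z is the direction in which the jaws open and shut, and the axes are right-handed (so a half turn about y gives the same grasp; the last joint's range is limited). The gripper opens to 85 mm and grips with 20 to 120 N. Pads are 22 mm wide; open, the fingers measure 114 mm over their backs; the gripper's body (76 mm by 85 mm) begins 54 mm behind the grasp point. The pads swing forward as they close: fully open they stand 13 mm farther back than shut.
Start: joints at [1.278, 0.321, -0.07, 1.45, 0.023, 1.371, -0.057], TCP at [0.196, -0.62, 0.2] pointing down, gripper open.
Joint ranges: [-2.86, 2.86], [-0.3, 2.09], [-1.38, 1.24], [0.06, 2.45], [-1.56, 4.7], [0.09, 2.05], [-2.69, 2.69]. Speed limits (rad/s): [2.57, 2.57, 3.14, 3.14, 3.14, 3.14, 3.14].

### API

Orientations are given as a unit quaternion [x, y, z, w].
In Python, from workcell import robot gives the robot as it stands. The module is installed in compiled form; this text tells all that it offers.
- The arm moves only by the shell command python3 -m creep 'ROWS' [FORCE]. ROWS is JSON, a list of rows, each an object with "fingers": the closure, from 0 (fully open) to 1 (shut); "delta_pos": the shift along the world's x, y, z scaled (see below), a list of three; "yaw": the turn about the world's z scaled (see below). In form: [{"fingers": fingers, "delta_pos": [dx, dy, dz], "yaw": yaw}, ...]. A call has 1 to 5 rows; each row is the pose to reach, as a shift and turn from the pose measured when the call began; what a row does not reach only later rows make up. The controller multiplies each number of a shift by 20 cm and each number of a turn by 90 degrees. A row lasts 1/10 s, in which the tool goes at most 50 mm and 8.59 degrees, less where a joint would pass 70% of its speed; a pose out of reach is approached as far as the arm can. A call with a number of a shift or a turn outside -1 to 1 is refused whole. A call with a gripper value outside its range is refused whole. The fingers move at their own pace and stop on an object; FORCE is the grip in N (left out, the last holds). Time passes only in rows, so rows that repeat a pose let the fingers close. It gives the time, the measured TCP pose, the force and the opening at its end, in the units of the state.
- robot.get_obs(): the state, without advancing time (a new reading comes with each control period).
- robot.capture(name): name is "scene" or "side" or "wrist"; returns a dict with "image" (384x512x3 uint8, red, green, blue), "range_z" (384x512 float32, m along the optical axis (not along the pixel's ray), 0 where there is no reading), "mtx" (3x3 intrinsics, pixels), "world_from_camera" (4x4, takes a point from camera to world coordinates). Camera axes: x right, y up, looking along -z (the intrinsics and any distortion apply to the point x, -y, -z); pixel columns grow to the right and rows downward; lengths in m; the calibration is good to about 2 mm. A picture is of the moment at which its call begins.
- robot.job_done(): hands the job in, once; it reports no verdict.
The state is a dict: "t": time; "joints": joint angles; "qvel": joint speeds; "effort": joint torques, N m; "ee_pos": TCP position; "tool_rot": TCP orientation; "contact_force": force on the tool from outside, world axes, zero at the start; "moment": the same for the moment, N m; "opening": finger opening in m.
Only numpy, scipy, OpenCV 4.12 (cv2) and the standard library are available. Lean on these libraries where they do the work, as an engineer would, in place of code of your own. Each camera call takes 0.05 s, during which the arm holds its last target.

### The job

On the bench a plywood jig is to clamp a dark wood blank with a pale sliding wedge, which is still loose. Pick up the brass-headed hammer (not the steel one, which stays where it lies) and tap the wedge's thick end sideways with two or more short taps, drawing the hammer back off the wedge between them, until the wedge goes no further and sits tight against the blank. Do not touch the wedge with the gripper or arm, and finally lay the brass hammer flat on the bench and let go.

Things in the scene. Friction and masses are not known exactly. Their poses are not given: they have to be found in the camera images.
- brass_hammer: Hammer, round brass head, pale wood handle, lying flat, 0.3 to 0.6 kg. Origin: head centre, 14 mm above the bench as it lies. y: along the head, 28 mm in diameter, 76 long, like striking faces at y = +38 and -38 mm; z up. Handle along its -x (roughly to the robot) to x = -190 mm: 20 mm wide, 26 tall (14 below to 12 above the head centre), flat sides. Balances about 20 mm from the head centre.
- steel_hammer: Bystander, must not be shifted: hammer of like size, dark steel head (round face at y = -42 mm, flat peen at y = +43 mm), black handle, lying beside the brass one, heads 140 mm or more apart along world y; either may be nearer the jig. Origin and axes as for the brass hammer.
- wedge (a joint): How far the wedge has slid in along the jig, in m: about 0 to 0.010 at the start, 0.045 when it is stopped tight against the blank. Stiff sliding friction of about 7 N holds it wherever it is left; at 0.045 it stops dead.
- wedge_butt (a point): Centre of the wedge's thick end, the flat upright face to strike: 44 mm wide, 36 high, centre 53 mm above the bench; moves with the wedge. Its y is level, into the wedge, the way it slides (world +y within 0.3 rad); z up. Pale wedge, 130 mm long, on a fixed plywood base 35 mm high, between a brown block (-x side) and the near-black blank (+x), all under 71 mm. Base and block start 15 mm or more beyond the face.
Mind the look-alikes: they are no part of the job. Of the things that look like the brass_hammer, the middle-sized one is meant.

How it is judged:
On the way, in this order (a step that is already met when the one before it is completed fails the run):
1. the brass hammer is picked up: its head is more than 35 mm above the bench (height (world z) of brass_hammer above 0.035 m), for 0.1 s.
2. after a tap the hammer face is drawn back 5 mm or more off the wedge, which has advanced past 0.013 but not yet 0.038 (value of joint wedge between 0.013 and 0.038 m and y of brass_hammer in the frame of wedge_butt below -0.043 m), for 0.05 s.
3. the wedge is driven tight, within 4 mm of its stop (value of joint wedge above 0.041 m), for 0.1 s.
At the end, for the whole second after the job is handed in: The wedge sits tight, within 4 mm of its stop (joint above 0.041), and the brass hammer lies at rest on the bench: head centre below 22 mm, handle level within about 10 degrees (value of joint wedge above 0.041 m and height (world z) of brass_hammer below 0.022 m and angle between brass_hammer's own x axis and vertical between 1.4 and 1.74 rad and linear speed of brass_hammer below 0.03 m/s); the robot touches nothing.
It fails at once if the gripper or arm touches the wedge (contact force between any of the fingers, the arm and wedge above 1 N).
It fails at once if the steel hammer is shifted by more than 20 mm (distance of steel_hammer from where it was at the start of the episode above 0.02 m).
It also fails if it takes over 64 s, if anything falls off the work surface, if the arm or the gripper's body presses on something with over 40 N, if the wrist force passes 120 N, or if a joint passes its speed limit or range.

## Working session

There is one attempt and no reset: what is moved stays moved. The work goes in short steps, Python scripts to look and compute and a shell command to move; the robot and the scene stay as the last step left them, time stands still between calls to the robot, and variables do not carry over. Pictures are saved under pics/ and viewed, and the job is handed in when it is done.

```bash
mkdir -p pics; cat > h.py <<'E'
import numpy as np, cv2
from workcell import robot
def cap(n,f):
    c=robot.capture(n); cv2.imwrite('pics/'+f+'.png',c['image'][:,:,::-1]); np.savez('/tmp/'+f,**c); return c
def pts(c):
    z=c['range_z']; K=c['mtx']; v,u=np.mgrid[0:z.shape[0],0:z.shape[1]]
    p=np.stack([(u-K[0,2])/K[0,0]*z,-(v-K[1,2])/K[1,1]*z,-z],-1)
    T=c['world_from_camera']; return p@T[:3,:3].T+T[:3,3]
E
python3 - <<'E'
from h import *
o=robot.get_obs(); print({k:np.round(v,3) for k,v in o.items()})
for n in ['scene','side','wrist']:
    c=cap(n,n+'0'); print(n,c['mtx'],np.round(c['world_from_camera'],3), c.keys())
E
```

```text
{'t': np.float64(0.0), 'joints': array([ 1.278,  0.322, -0.07 ,  1.452,  0.023,  1.371, -0.057]), 'qvel': array([-0.001, -0.   ,  0.001, -0.001, -0.001,  0.001,  0.002]), 'effort': array([-0.0000e+00, -4.9358e+01, -3.8200e-01, -3.1434e+01,  1.3000e-02,
        1.1000e-02, -0.0000e+00]), 'ee_pos': array([ 0.196, -0.619,  0.199]), 'tool_rot': array([-0.108,  0.699, -0.698,  0.108]), 'contact_force': array([ 0.6  , -0.906,  0.699]), 'moment': array([0.039, 0.022, 0.011]), 'opening': np.float64(0.086)}
scene [[389.53447125   0.         250.12463794]
 [  0.         389.53447125 194.29926463]
 [  0.           0.           1.        ]] [[-0.78  -0.517  0.353  0.801]
 [ 0.626 -0.636  0.452  0.29 ]
 [-0.009  0.574  0.819  0.909]
 [ 0.     0.     0.     1.   ]] dict_keys(['image', 'range_z', 'mtx', 'world_from_camera'])
side [[399.59172408   0.         256.88372828]
 [  0.         399.59172408 195.76075161]
 [  0.           0.           1.        ]] [[-0.976  0.168 -0.141  0.266]
 [-0.219 -0.732  0.645  0.512]
 [ 0.005  0.66   0.751  0.903]
 [ 0.     0.     0.     1.   ]] dict_keys(['image', 'range_z', 'mtx', 'world_from_camera'])
wrist [[332.76352605   0.         254.51021682]
 [  0.         332.76352605 193.02427915]
 [  0.           0.           1.        ]] [[ 0.301  0.908  0.29   0.27 ]
 [-0.953  0.288  0.09  -0.596]
 [-0.002 -0.304  0.953  0.373]
 [ 0.     0.     0.     1.   ]] dict_keys(['image', 'range_z', 'mtx', 'world_from_camera'])
```

View pics/scene0.png

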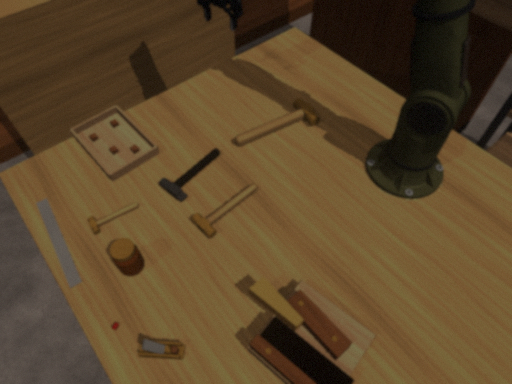

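View pics/side0.png

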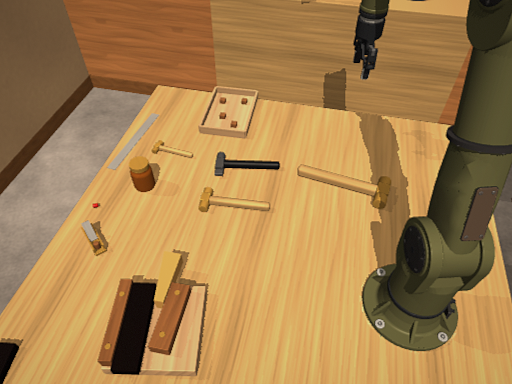

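View pics/wrist0.png

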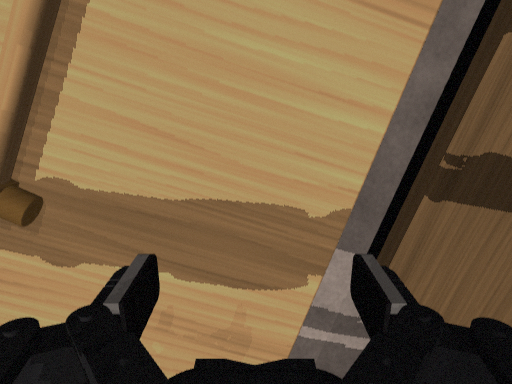

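Three brass-like hammers appear in the side view:
- small, at (172,150)
- middle, at (235,202), which is about (222,212) in the scene view
- large, at (345,185)

The middle-sized one at (235,202) fits. The steel hammer is at (247,163), and the jig at about (155,310) has its pale wedge at (170,275). I'll confirm with a crop and measure.

```bash
python3 - <<'E'
from h import *
S=dict(np.load('/tmp/scene0.npz'));D=dict(np.load('/tmp/side0.npz'))
a=cv2.resize(D['image'][135:225,140:400],None,fx=3,fy=3,interpolation=cv2.INTER_CUBIC)
cv2.imwrite('pics/crop0.png',a[:,:,::-1])
b=np.vstack([cv2.resize(D['image'][240:380,90:220],(520,560),interpolation=cv2.INTER_CUBIC)])
b2=cv2.resize(S['image'][265:384,225:385],(280*160//119*1,280*2//2));
cv2.imwrite('pics/crop1.png',b[:,:,::-1])
def around(c,u0,u1,v0,v1,zmin,zmax):
    p=pts(c)[v0:v1,u0:u1].reshape(-1,3); ok=(c['range_z'][v0:v1,u0:u1].ravel()>0)&(p[:,2]>zmin)&(p[:,2]<zmax); return p[ok]
for nm,c,boxes in [('side',D,{'brass':(195,275,182,216),'steel':(208,285,146,180),'small':(148,196,138,160),'big':(290,395,160,212)}),
                   ('scene',S,{'brass':(185,262,182,240),'steel':(155,225,145,203),'small':(84,142,200,236),'big':(228,322,100,148)})]:
    pp=pts(c); print(nm,'table z', np.median(pp[230:260,300:340,2]) if nm=='side' else np.median(pp[200:240,270:300,2]))
    for k,b in boxes.items():
        q=around(c,*b,0.009,0.06)
        m=q[:,:2].mean(0); w,V=np.linalg.eigh(np.cov((q[:,:2]-m).T)); d=V[:,1]; d=d*np.sign(d[0]) 
        s=(q[:,:2]-m)@d; n=np.array([-d[1],d[0]]); t=(q[:,:2]-m)@n
        print(k,len(q),'ctr',m.round(3),'dir',d.round(3),'s',np.percentile(s,[1,99]).round(3),'z',np.percentile(q[:,2],[50,90,98]).round(3))
        for lo in np.linspace(s.min(),s.max(),9)[:-1]:
            k2=(s>=lo)&(s<lo+(s.max()-s.min())/8)
            if k2.sum()>2: print('   ',round(lo,3),t[k2].min().round(3),t[k2].max().round(3),q[k2,2].max().round(3))
E
```

```text
side table z 0.0011016344454340965
brass 715 ctr [ 0.506 -0.204] dir [0.996 0.088] s [-0.116  0.083] z [0.025 0.029 0.031]
    -0.118 -0.015 0.008 0.031
    -0.093 -0.012 0.008 0.031
    -0.068 -0.014 0.007 0.031
    -0.042 -0.013 0.006 0.032
    -0.017 -0.016 0.007 0.029
    0.008 -0.014 0.006 0.03
    0.034 -0.042 0.025 0.03
    0.059 -0.046 0.033 0.033
steel 605 ctr [ 0.512 -0.363] dir [0.973 0.23 ] s [-0.119  0.079] z [0.024 0.029 0.03 ]
    -0.12 -0.01 0.01 0.03
    -0.094 -0.008 0.01 0.03
    -0.069 -0.017 0.008 0.03
    -0.044 -0.015 0.007 0.03
    -0.019 -0.014 0.004 0.029
    0.006 -0.015 0.004 0.03
    0.031 -0.053 0.035 0.03
    0.057 -0.049 0.043 0.033
small 213 ctr [ 0.76  -0.384] dir [ 0.994 -0.108] s [-0.078  0.053] z [0.017 0.02  0.022]
    -0.08 -0.006 0.007 0.021
    -0.063 -0.007 0.006 0.02
    -0.046 -0.008 0.006 0.02
    -0.029 -0.009 0.005 0.019
    -0.013 -0.008 0.005 0.019
    0.004 -0.008 0.007 0.021
    0.021 -0.023 0.018 0.021
    0.038 -0.03 0.025 0.023
big 1320 ctr [ 0.169 -0.349] dir [ 0.985 -0.174] s [-0.111  0.162] z [0.033 0.039 0.041]
    -0.114 -0.0
[... 830 characters left out ...]
.029
    0.022 -0.042 0.031 0.031
    0.047 -0.045 0.05 0.032
small 349 ctr [ 0.759 -0.385] dir [ 0.994 -0.109] s [-0.08   0.051] z [0.016 0.019 0.021]
    -0.083 -0.008 0.005 0.019
    -0.066 -0.008 0.008 0.02
    -0.049 -0.008 0.006 0.021
    -0.032 -0.008 0.006 0.019
    -0.015 -0.01 0.005 0.02
    0.001 -0.007 0.006 0.02
    0.018 -0.024 0.023 0.02
    0.035 -0.03 0.026 0.023
big 1140 ctr [ 0.174 -0.35 ] dir [ 0.985 -0.171] s [-0.117  0.157] z [0.033 0.039 0.041]
    -0.124 -0.063 0.045 0.044
    -0.088 -0.06 0.044 0.041
    -0.053 -0.021 0.008 0.04
    -0.017 -0.02 0.01 0.039
    0.018 -0.019 0.009 0.041
    0.054 -0.018 0.011 0.04
    0.089 -0.019 0.01 0.039
    0.125 -0.017 0.01 0.039
```

View pics/crop0.png

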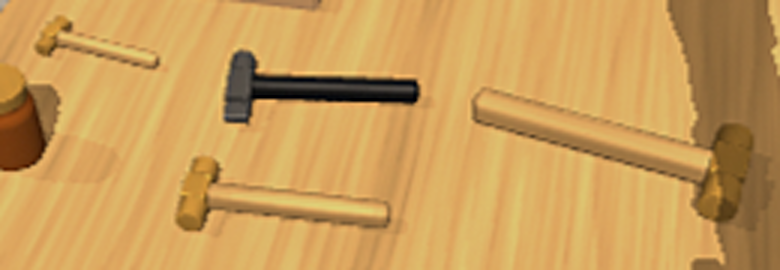

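View pics/crop1.png

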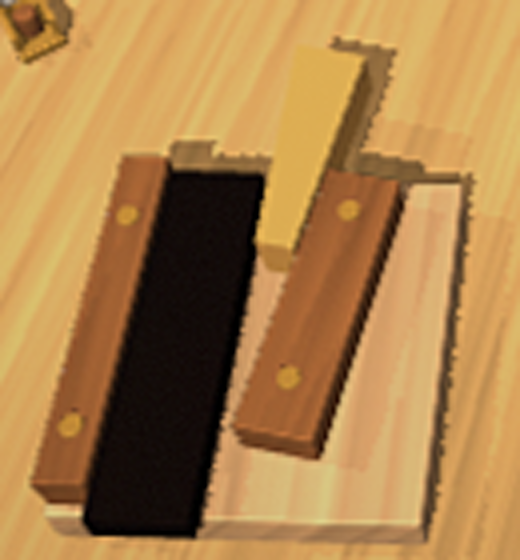

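```bash
python3 - <<'E'
from h import *
S=dict(np.load('/tmp/scene0.npz'));D=dict(np.load('/tmp/side0.npz'))
Q=[]
for c in (S,D):
    p=pts(c); q=np.hstack([p.reshape(-1,3),c['image'].reshape(-1,3)]); Q.append(q[c['range_z'].ravel()>0])
def rect(x):
    (cx,s,a)=cv2.minAreaRect(x.astype(np.float32)*1000); return np.round(cx,1),np.round(s,1),round(a,1)
for nm,q in zip(('scene','side'),Q):
    r,g,b=q[:,3],q[:,4],q[:,5]
    J=(q[:,0]>0.38)&(q[:,0]<0.85)&(q[:,1]>-0.13)&(q[:,1]<0.35)
    top=J&(q[:,2]>0.062)&(q[:,2]<0.08)
    base=J&(q[:,2]>0.03)&(q[:,2]<0.04)
    hue=cv2.cvtColor(q[:,3:].astype(np.uint8)[None],cv2.COLOR_RGB2HSV)[0]
    k=top; print(nm,'top n',k.sum(),'z',np.median(q[k,2]))
    bright=hue[:,2]
    for name,m in {'wedge':top&(hue[:,0]>17)&(bright>(90 if nm=='scene' else 140)),'blank':top&(bright<40),'brown':top&(hue[:,0]<15)&(bright>50)}.items():
        print(name,m.sum(), rect(q[m,:2]) if m.sum()>5 else '', q[m,2].max().round(3) if m.sum() else '')
    B=q[J&(q[:,2]>0.028)&(q[:,2]<0.085)]
    print('base bbox',rect(q[base,:2]))
    im=np.zeros((520,520,3),np.uint8)+60
    o=np.argsort(q[:,2]); 
    for a in q[o]:
        u=int((a[0]-0.4)*1300);v=int((0.33-a[1])*1300)   # x right, y up
        if 0<=u<520 and 0<=v<520: cv2.circle(im,(u,v),2,tuple(int(t) for t in a[[5,4,3]]),-1)
    cv2.imwrite('pics/td_%s.png'%nm,im)
    # hammer
    h=(q[:,2]>0.010)&(q[:,2]<.05)&(q[:,0]>.37)&(q[:,0]<.62)&(q[:,1]<-.15)&(q[:,1]>-.27)
    ha=q[h][:,:3]; hd=ha[(ha[:,0]<0.53)&(ha[:,2]>0.0225)]
    vx,vy,x0,y0=cv2.fitLine(hd[:,:2].astype(np.float32),cv2.DIST_HUBER,0,.001,.001).ravel()
    d=np.array([vx,vy])*np.sign(vx); n=np.array([-d[1],d[0]])
    s=(ha[:,:2]-[x0,y0])@d; t=(ha[:,:2]-[x0,y0])@n
    hm=s>s.max()-0.022
    print('hammer ang',np.arctan2(d[1],d[0]).round(3),'end',s.min().round(3),'far',np.percentile(s,99.5).round(3),'head t',np.percentile(t[hm],[1,99]).round(3),'line pt',x0.round(3),y0.round(3))
    for far in (np.percentile(s,99.5)-0.014,s.min()+0.19): print('  ctr',(np.array([x0,y0])+d*far+n*np.mean(np.percentile(t[hm],[1,99]))).round(4),'axis',(np.array([x0,y0])+d*far).round(4))
E
```

```text
scene top n 3742 z 0.06677551231414602
wedge 855 (array([555.7, 140.1]), array([ 49.4, 238.3]), 11.6) 0.076
blank 309 (array([603.5, 210.2]), array([ 50.4, 194.3]), 10.7) 0.066
brown 2343 (array([584.9, 183.4]), array([163.6, 154.6]), 8.0) 0.072
base bbox (array([633.8, 112.7]), array([215.8, 483.6]), 58.1)
hammer ang 0.077 end -0.074 far 0.127 head t [-0.037  0.037] line pt 0.461 -0.21
  ctr [ 0.5733 -0.2015] axis [ 0.5733 -0.2016]
  ctr [ 0.576  -0.2013] axis [ 0.576  -0.2014]
side top n 3707 z 0.06685791425956766
wedge 794 (array([599.6, 159. ]), array([143.5, 263.3]), 11.3) 0.076
blank 474 (array([604.6, 212.2]), array([ 54.2, 197.5]), 11.5) 0.066
brown 2261 (array([582.2, 200.4]), array([162.5, 190.3]), 9.0) 0.073
base bbox (array([620.2, 109.5]), array([256.8, 457. ]), 33.0)
hammer ang 0.064 end -0.054 far 0.147 head t [-0.04   0.038] line pt 0.443 -0.211
  ctr [ 0.5759 -0.2031] axis [ 0.5759 -0.2021]
  ctr [ 0.5782 -0.203 ] axis [ 0.5781 -0.202 ]
```

View pics/td_side.png

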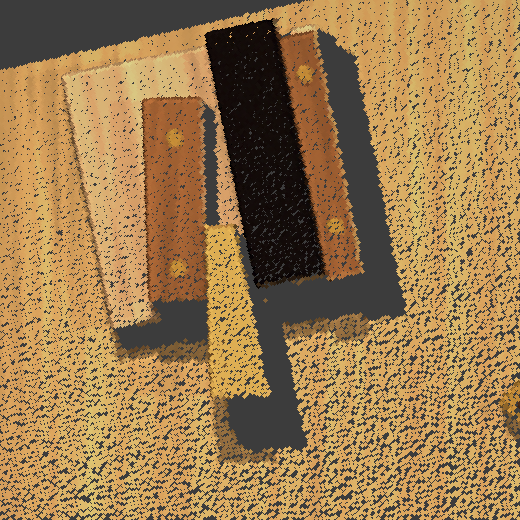

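View pics/td_scene.png

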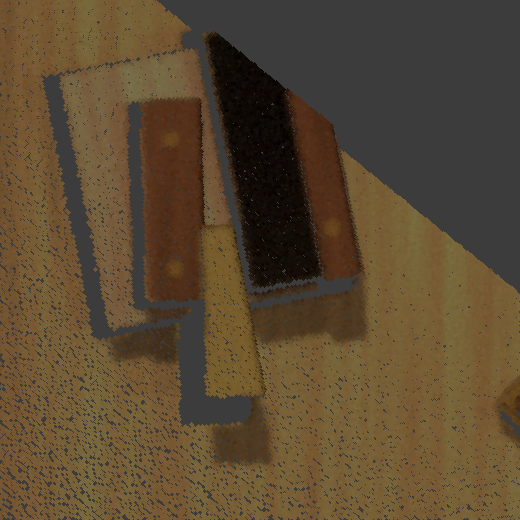

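```bash
python3 - <<'E'
from h import *
S=dict(np.load('/tmp/scene0.npz'));D=dict(np.load('/tmp/side0.npz'))
for nm,c in (('scene',S),('side',D)):
    p=pts(c); q=np.hstack([p.reshape(-1,3),c['image'].reshape(-1,3)]); q=q[c['range_z'].ravel()>0]
    T=q[(q[:,2]>.066)&(q[:,2]<.08)&(q[:,1]<.1)&(q[:,0]>.5)&(q[:,0]<.65)&(q[:,1]>-.05)]
    print(nm,len(T),'z',np.median(T[:,2]))
    w=T[(T[:,1]<.085)]; print('ymin',np.percentile(w[:,1],[0,1,3]).round(4))
    E=[];L=[];R=[]
    for x in np.arange(.565,.600,.005):
        k=w[abs(w[:,0]-x)<.003]; E.append((x,k[:,1].min()))
    for y in np.arange(.03,.085,.006):
        k=w[abs(w[:,1]-y)<.0035]; L.append((y,k[:,0].min())); R.append((y,k[:,0].max()))
    for n,X in (('butt',E),('L',L),('R',R)):
        X=np.array(X); print(n,np.polyfit(X[:,0],X[:,1],1).round(3),X[:,1].round(4))
    # brown block right edge
    hue=cv2.cvtColor(q[:,3:].astype(np.uint8)[None],cv2.COLOR_RGB2HSV)[0]
    b=(q[:,2]>.06)&(q[:,2]<.08)&(q[:,0]>.49)&(q[:,0]<.57)&(hue[:,0]<14)
    b=q[b]; 
    for side,f in (('max',np.max),('min',np.min)):
        X=np.array([(y,f(b[abs(b[:,1]-y)<.004][:,0])) for y in np.arange(.11,.24,.01)]); print('block',side,np.polyfit(X[:,0],X[:,1],1).round(3))
    print('block z',np.median(b[:,2]), cv2.minAreaRect(b[:,:2].astype(np.float32)*1000))
E
```

```text
scene 561 z 0.07146297378061728
ymin [0.0251 0.0264 0.0276]
butt [0.029 0.009] [0.0264 0.0251 0.0252 0.0269 0.0274 0.0263 0.0264 0.0266]
L [-0.023  0.56 ] [0.5594 0.5585 0.5584 0.5599 0.5595 0.5595 0.5583 0.5582 0.5578 0.558 ]
R [-0.199  0.609] [0.603  0.6024 0.6    0.5998 0.5982 0.5967 0.5961 0.5947 0.594  0.592 ]
block max [0.023 0.55 ]
block min [-0.05  0.52]
block z 0.0654724470312017 ((538.5379638671875, 200.98663330078125), (203.71392822265625, 60.85179901123047), 88.73221588134766)
side 444 z 0.07177886987919657
ymin [0.0246 0.0255 0.0273]
butt [ 0.045 -0.001] [0.026  0.0246 0.0248 0.0248 0.0252 0.0252 0.0274 0.0266]
L [-0.038  0.564] [0.5631 0.5631 0.5621 0.5621 0.5621 0.5617 0.562  0.5612 0.5616 0.5606]
R [-0.198  0.612] [0.6073 0.6056 0.6014 0.6014 0.6007 0.6004 0.5987 0.5971 0.5965 0.5959]
block max [-0.04   0.563]
block min [-0.028  0.518]
block z 0.06572028678886144 ((539.4638671875, 202.29742431640625), (206.37710571289062, 58.58696746826172), 88.91883087158203)
```

```bash
cat >> h.py <<'E'
from scipy.spatial.transform import Rotation as R
def st():
    o=robot.get_obs(); M=R.from_quat(o['tool_rot']).as_matrix()
    ja=np.arctan2(M[1,2],M[0,2]); print('t',round(float(o['t']),2),'tcp',np.round(o['ee_pos'],4),'y',M[:,1].round(3),'jaw yaw(mod pi)',round(float(ja%np.pi),3),'open',round(float(o['opening']),4),'F',np.round(o['contact_force'],1),'M',np.round(o['moment'],2),'j',np.round(o['joints'],2)); return o,M
E
python3 -c "
from h import *
o,M=st()
print((np.pi/2+.07-np.arctan2(M[1,2],M[0,2])%np.pi)/(np.pi/2))
print((np.array([.515,-.206,.12])-o['ee_pos'])/.2)"
```

```text
t 0.15 tcp [ 0.1961 -0.6193  0.1995] y [-0.001  0.001 -1.   ] jaw yaw(mod pi) 1.878 open 0.0854 F [-0.8 -0.1 -0.5] M [-0.04 -0.02 -0.03] j [ 1.28  0.32 -0.07  1.45  0.02  1.37 -0.06]
-0.15074268746905947
[ 1.59456561  2.06625646 -0.39734382]
```

```bash
python3 -m creep '[{"fingers":0,"delta_pos":[0.15,0.19,0],"yaw":-0.08},{"fingers":0,"delta_pos":[0.3,0.38,0],"yaw":-0.15},{"fingers":0,"delta_pos":[0.45,0.57,0],"yaw":-0.15},{"fingers":0,"delta_pos":[0.6,0.76,0],"yaw":-0.15},{"fingers":0,"delta_pos":[0.75,0.95,0],"yaw":-0.15}]' 60; python3 -c "
from h import *
o,M=st()
print((np.pi/2+.07-np.arctan2(M[1,2],M[0,2])%np.pi)/(np.pi/2))
print((np.array([.515,-.206,.12])-o['ee_pos'])/.2)"
```

```text
t: 0.65
ee_pos: [0.347, -0.4274, 0.1993]
tool_rot: [-0.025, 0.707, -0.706, 0.025]
contact_force: [1.5, -0.3, 0.2]
opening: 0.0851
t 0.65 tcp [ 0.347  -0.4274  0.1993] y [-0.     0.002 -1.   ] jaw yaw(mod pi) 1.642 open 0.0851 F [ 1.5 -0.3  0.2] M [ 0.03 -0.07  0.  ] j [ 1.02  0.12 -0.19  1.7   0.02  1.33 -0.68]
-0.000727702612643871
[ 0.84014737  1.10686258 -0.39644016]
```

```bash
python3 -m creep '[{"fingers":0,"delta_pos":[0.15,0.19,0],"yaw":0},{"fingers":0,"delta_pos":[0.3,0.38,0],"yaw":0},{"fingers":0,"delta_pos":[0.45,0.57,0],"yaw":0},{"fingers":0,"delta_pos":[0.6,0.76,0],"yaw":0},{"fingers":0,"delta_pos":[0.75,0.95,0],"yaw":0}]'; python3 - <<'E'
from h import *
cap('wrist','w1')
o,M=st()
print((np.array([.515,-.206,.12])-o['ee_pos'])/.2)
E
```

```text
t: 1.15
ee_pos: [0.4977, -0.2357, 0.1992]
tool_rot: [-0.025, 0.707, -0.706, 0.025]
contact_force: [-0.3, -1.4, -0.1]
opening: 0.0857
t 1.2 tcp [ 0.5036 -0.2257  0.1995] y [ 0.004  0.007 -1.   ] jaw yaw(mod pi) 1.654 open 0.0858 F [4.8 6.4 0.5] M [ 0.45 -0.29  0.  ] j [ 0.74  0.13 -0.4   1.69  0.05  1.33 -1.15]
[ 0.05713618  0.09841472 -0.39730031]
```

View pics/w1.png

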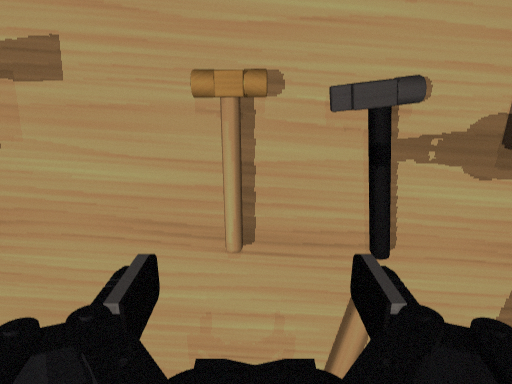

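The brass hammer's head is at (229,83), with its handle running down to (233,250). The steel hammer is to the right at (380,95). I'll measure from this view once the arm has settled.

```bash
cat >> h.py <<'E'
def ham(c,zlo=.010,zt=.0225):
    q=pts(c).reshape(-1,3)[c['range_z'].ravel()>0]
    ha=q[(q[:,2]>zlo)&(q[:,2]<.05)&(q[:,0]>.37)&(q[:,0]<.62)&(q[:,1]<-.13)&(q[:,1]>-.27)]
    hd=ha[(ha[:,0]<.53)&(ha[:,2]>zt)]
    vx,vy,x0,y0=cv2.fitLine(hd[:,:2].astype(np.float32),cv2.DIST_HUBER,0,.001,.001).ravel()
    d=np.array([vx,vy])*np.sign(vx); n=np.array([-d[1],d[0]])
    s=(ha[:,:2]-[x0,y0])@d; t=(ha[:,:2]-[x0,y0])@n
    far=np.percentile(s,99.7); hm=s>far-.02
    e=np.percentile(t[hm],[1,99]); print('hammer yaw',np.arctan2(vy*np.sign(vx),abs(vx)).round(3),'len',(far-s.min()).round(3),'head t',e.round(4),'ctr(far)',(np.array([x0,y0])+d*(far-.014)).round(4),'ctr(end)',(np.array([x0,y0])+d*(s.min()+.19)).round(4),'ztop',np.percentile(hd[:,2],[50,95]).round(4))
E
python3 -m creep '[{"fingers":0,"delta_pos":[0,0,0],"yaw":0},{"fingers":0,"delta_pos":[0,0,0],"yaw":0}]';python3 - <<'E'
from h import *
c=cap('wrist','w2'); ham(c)
o,M=st()
E
```

```text
t: 1.4
ee_pos: [0.5039, -0.2245, 0.1992]
tool_rot: [-0.029, 0.709, -0.704, 0.032]
contact_force: [-0.0, -0.6, 0.3]
opening: 0.0859
hammer yaw 0.078 len 0.202 head t [-0.0371  0.0371] ctr(far) [ 0.5758 -0.2044] ctr(end) [ 0.5783 -0.2042] ztop [0.0252 0.0267]
t 1.45 tcp [ 0.503  -0.2263  0.1992] y [ 0.003  0.007 -1.   ] jaw yaw(mod pi) 1.653 open 0.0855 F [-1.5 -0.5 -0.4] M [-0.09 -0.01 -0.03] j [ 0.74  0.13 -0.4   1.69  0.05  1.33 -1.15]
```

```bash
python3 -m creep '[{"fingers":0,"delta_pos":[0.04,0.09,0],"yaw":0},{"fingers":0,"delta_pos":[0.04,0.09,-0.2],"yaw":0},{"fingers":0,"delta_pos":[0.04,0.09,-0.4],"yaw":0},{"fingers":0,"delta_pos":[0.04,0.09,-0.6],"yaw":0},{"fingers":0,"delta_pos":[0.04,0.09,-0.6],"yaw":0}]';python3 - <<'E'
from h import *
o,M=st()
c=cap('wrist','w3')
E
```

```text
t: 1.95
ee_pos: [0.5051, -0.2091, 0.0736]
tool_rot: [-0.03, 0.71, -0.703, 0.025]
contact_force: [-1.5, 0.4, -0.2]
opening: 0.0854
t 1.95 tcp [ 0.5051 -0.2091  0.0736] y [-0.008  0.011 -1.   ] jaw yaw(mod pi) 1.65 open 0.0854 F [-1.5  0.4 -0.2] M [ 0.01  0.07 -0.02] j [ 0.71  0.24 -0.4   1.84  0.1   1.1  -1.22]
```

View pics/w3.png

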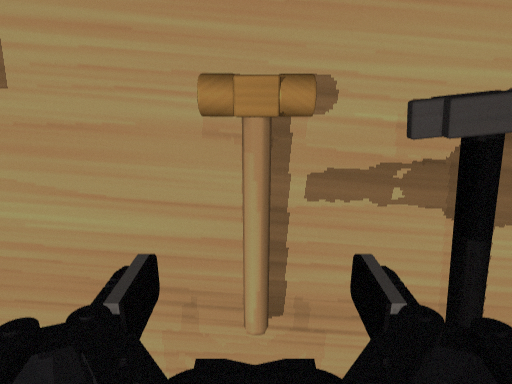

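```bash
python3 -m creep '[{"fingers":0,"delta_pos":[0.03,0,-0.15],"yaw":0},{"fingers":0,"delta_pos":[0.03,0,-0.3],"yaw":0},{"fingers":0,"delta_pos":[0.03,0,-0.34],"yaw":0},{"fingers":0,"delta_pos":[0.03,0,-0.34],"yaw":0}]';python3 -c "
from h import *
o,M=st()"
```

```text
t: 2.4
ee_pos: [0.5138, -0.2106, 0.0099]
tool_rot: [-0.028, 0.71, -0.704, 0.027]
contact_force: [-0.2, 0.3, 0.8]
opening: 0.0858
t 2.4 tcp [ 0.5138 -0.2106  0.0099] y [-0.002  0.008 -1.   ] jaw yaw(mod pi) 1.649 open 0.0858 F [-0.2  0.3  0.8] M [-0.01 -0.03  0.04] j [ 0.69  0.33 -0.39  1.87  0.14  0.97 -1.26]
```

```bash
python3 -m creep '[{"fingers":0,"delta_pos":[0,0.015,-0.03],"yaw":0},{"fingers":0,"delta_pos":[0,0.015,-0.03],"yaw":0},{"fingers":0.3,"delta_pos":[0,0.015,-0.03],"yaw":0},{"fingers":0.6,"delta_pos":[0,0.015,-0.03],"yaw":0},{"fingers":1,"delta_pos":[0,0.015,-0.03],"yaw":0}]' 110;python3 -c "
from h import *
o,M=st()"
```

```text
t: 2.9
ee_pos: [0.5141, -0.2077, 0.0044]
tool_rot: [-0.028, 0.709, -0.704, 0.027]
contact_force: [-0.3, -0.2, 0.1]
opening: 0.044
t 2.9 tcp [ 0.5141 -0.2077  0.0044] y [-0.002  0.008 -1.   ] jaw yaw(mod pi) 1.649 open 0.044 F [-0.3 -0.2  0.1] M [-0.    0.   -0.02] j [ 0.68  0.33 -0.39  1.88  0.14  0.96 -1.27]
```

```bash
python3 -m creep '[{"fingers":1,"delta_pos":[0,0,0],"yaw":0},{"fingers":1,"delta_pos":[0,0,0],"yaw":0},{"fingers":1,"delta_pos":[0,0,0],"yaw":0},{"fingers":1,"delta_pos":[0,0,0],"yaw":0},{"fingers":1,"delta_pos":[0,0,0],"yaw":0}]' 110;python3 -c "
from h import *
o,M=st()"
```

```text
t: 3.4
ee_pos: [0.5141, -0.2077, 0.0043]
tool_rot: [-0.028, 0.709, -0.704, 0.027]
contact_force: [0.2, -0.7, 0.0]
opening: -0.0
t 3.4 tcp [ 0.5141 -0.2077  0.0043] y [-0.002  0.008 -1.   ] jaw yaw(mod pi) 1.649 open -0.0 F [ 0.2 -0.7  0. ] M [ 0.02 -0.05 -0.02] j [ 0.68  0.33 -0.39  1.88  0.14  0.96 -1.27]
```

The gripper shut fully with nothing in it, so I'll look before moving.

```bash
python3 - <<'E'
from h import *
c=cap('wrist','w4'); d=cap('side','s4')
a=cv2.resize(d['image'][130:260,140:340],None,fx=4,fy=4,interpolation=cv2.INTER_CUBIC); cv2.imwrite('pics/s4c.png',a[:,:,::-1])
E
```

```text
(no output)
```

View pics/w4.png

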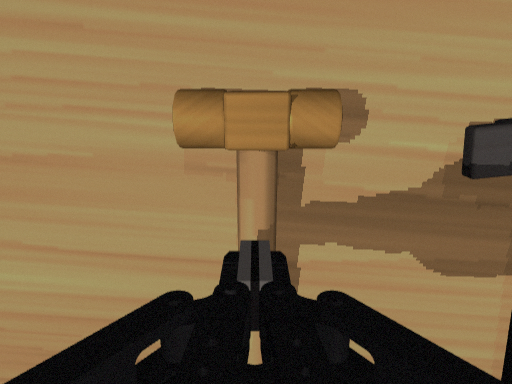

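View pics/s4c.png

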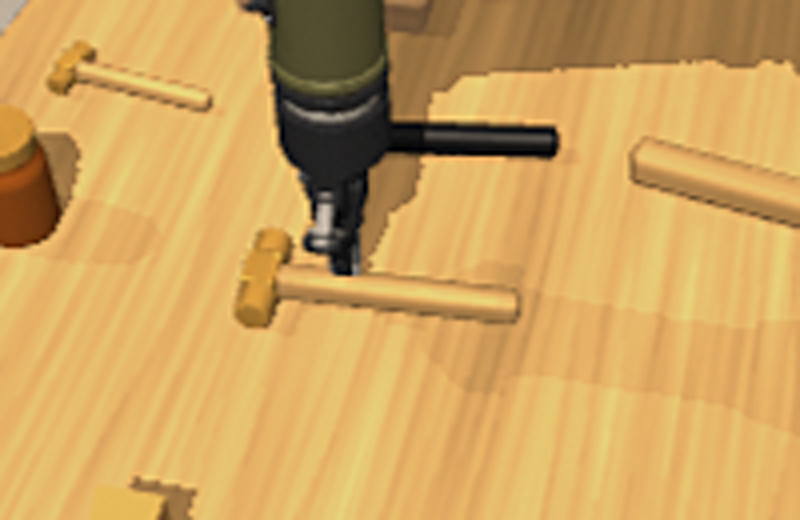

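```bash
python3 - <<'E'
from h import *
c=dict(np.load('/tmp/w4.npz')); p=pts(c)
print('cam',c['world_from_camera'][:3,3].round(3))
for v in range(236,300,6): print(v,[ (p[v,u].round(3).tolist()) for u in (246,264)])
print('bench',np.median(p[200:230,100:200,2]),'head',p[120,258].round(4))
d=dict(np.load('/tmp/s4.npz')); P=pts(d)
# dark pixels around fingers
im=d['image'].astype(int).sum(2)
for v in range(176,203,2):
    row=[(u,P[v,u].round(3).tolist()) for u in range(215,235,3) if im[v,u]<250]
    print(v,row)
E
```

```text
cam [ 0.591 -0.203  0.177]
236 [[0.52, -0.203, 0.025], [0.521, -0.212, 0.026]]
242 [[0.524, -0.204, 0.041], [0.525, -0.212, 0.042]]
248 [[0.524, -0.204, 0.046], [0.525, -0.212, 0.047]]
254 [[0.524, -0.204, 0.051], [0.525, -0.211, 0.052]]
260 [[0.524, -0.204, 0.057], [0.524, -0.211, 0.057]]
266 [[0.524, -0.204, 0.062], [0.525, -0.211, 0.062]]
272 [[0.524, -0.204, 0.066], [0.525, -0.211, 0.066]]
278 [[0.524, -0.205, 0.071], [0.524, -0.211, 0.069]]
284 [[0.523, -0.205, 0.073], [0.524, -0.211, 0.073]]
290 [[0.525, -0.205, 0.079], [0.525, -0.211, 0.079]]
296 [[0.526, -0.205, 0.084], [0.526, -0.211, 0.083]]
bench -0.00023501794137838206 head [ 0.5772 -0.2048  0.0261]
176 [(218, [0.519, -0.17, 0.158]), (221, [0.511, -0.171, 0.16]), (224, [0.504, -0.177, 0.156]), (227, [0.502, -0.194, 0.139]), (230, [0.495, -0.2, 0.134])]
178 [(218, [0.518, -0.168, 0.153]), (224, [0.503, -0.17, 0.155]), (227, [0.501, -0.189, 0.136]), (230, [0.501, -0.216, 0.109])]
180 [(218, [0.517, -0.165, 0.15]), (221, [0.512, -0.172, 0.144]), (224, [0.503, -0.169, 0.148]), (227, [0.501, -0.19, 0.128]), (230, [0.501, -0.215, 0.102])]
182 [(218, [0.519, -0.166, 0.14]), (224, [0.503, -0.169, 0.141]), (227, [0.504, -0.197, 0.111]), (230, [0.498, -0.205, 0.105])]
184 [(218, [0.528, -0.189, 0.106]), (224, [0.508, -0.182, 0.118]), (227, [0.504, -0.195, 0.106]), (230, [0.502, -0.216, 0.085])]
186 [(224, [0.516, -0.203, 0.087]), (227, [0.504, -0.193, 0.101])]
188 [(227, [0.504, -0.192, 0.093])]
190 [(224, [0.498, -0.151, 0.13]), (227, [0.502, -0.185, 0.093])]
192 [(218, [0.514, -0.146, 0.124]), (221, [0.507, -0.15, 0.122]), (224, [0.499, -0.15, 0.124]), (227, [0.501, -0.181, 0.09])]
194 [(224, [0.514, -0.192, 0.065]), (227, [0.507, -0.199, 0.06])]
196 [(224, [0.516, -0.197, 0.051]), (227, [0.507, -0.195, 0.055])]
198 [(224, [0.516, -0.196, 0.043]), (227, [0.507, -0.196, 0.046])]
200 []
202 []
```

Both cameras put the fingertips at z ≈ 0.039, while the state says 0.004. x and y agree. So the reported height reads about 34 mm low, and I'll trust the cameras. I'll open, go down by that amount while watching force, and check again.

```bash
python3 -m creep '[{"fingers":0,"delta_pos":[0,0,0],"yaw":0},{"fingers":0,"delta_pos":[0,0,0],"yaw":0},{"fingers":0,"delta_pos":[0,0,0],"yaw":0},{"fingers":0,"delta_pos":[0,0,0],"yaw":0},{"fingers":0,"delta_pos":[0,0,0],"yaw":0}]' 110; python3 -m creep '[{"fingers":0,"delta_pos":[-0.01,0,-0.03],"yaw":0},{"fingers":0,"delta_pos":[-0.01,0,-0.07],"yaw":0},{"fingers":0,"delta_pos":[-0.01,0,-0.1],"yaw":0},{"fingers":0,"delta_pos":[-0.01,0,-0.1],"yaw":0}]';python3 - <<'E'
from h import *
o,M=st()
c=cap('wrist','w5')
p=pts(c)
for v in range(150,384,1):
    for u in range(90,420,1):
        pass
k=(c['range_z']>0)&(c['image'].astype(int).sum(2)<330)&(np.abs(p[...,0]-o['ee_pos'][0])<.02)&(p[...,2]<.12)&(abs(p[...,1]-o['ee_pos'][1])<.07)
q=p[k]; print(len(q),np.percentile(q[:,2],[0,1,5,20]).round(3)); L=q[q[:,1]>o['ee_pos'][1]];Rr=q[q[:,1]<o['ee_pos'][1]]
print(np.percentile(L[:,1],[1,99]),np.percentile(Rr[:,1],[1,99]))
E
```

```text
t: 4.0
ee_pos: [0.5141, -0.2078, 0.0043]
tool_rot: [-0.028, 0.709, -0.704, 0.027]
contact_force: [1.4, -0.3, -0.5]
opening: 0.0724
t: 4.4
ee_pos: [0.5109, -0.2073, -0.0172]
tool_rot: [-0.029, 0.71, -0.703, 0.026]
contact_force: [0.3, 0.1, -0.8]
opening: 0.0856
t 4.4 tcp [ 0.5109 -0.2073 -0.0172] y [-0.004  0.009 -1.   ] jaw yaw(mod pi) 1.649 open 0.0856 F [ 0.3  0.1 -0.8] M [-0.06 -0.   -0.03] j [ 0.68  0.36 -0.39  1.9   0.16  0.92 -1.28]
38722 [-0.002 -0.001 -0.001  0.024]
[-0.20633646 -0.13941602] [-0.27607218 -0.20834414]
```

View pics/w5.png

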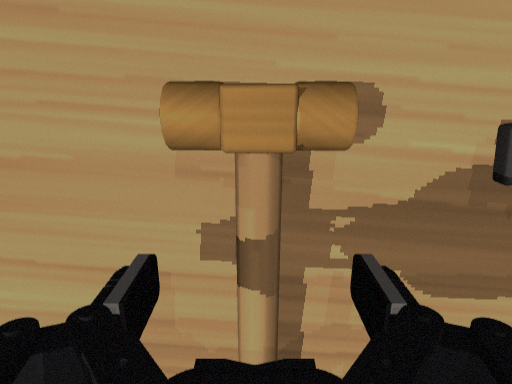

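```bash
python3 -m creep '[{"fingers":0,"delta_pos":[0,0,-0.04],"yaw":0},{"fingers":0,"delta_pos":[0,0,-0.06],"yaw":0},{"fingers":0.4,"delta_pos":[0,0,-0.06],"yaw":0},{"fingers":0.5,"delta_pos":[0,0,-0.06],"yaw":0}]'; python3 - <<'E'
from h import *
o,M=st()
c=cap('wrist','w6');p=pts(c)
for u in (140,155,160,170,180,190,200,210): 
    print(u,[(v,p[v,u].round(3).tolist()) for v in range(230,300,10)])
E
```

```text
t: 4.85
ee_pos: [0.5114, -0.2074, -0.0287]
tool_rot: [-0.029, 0.71, -0.703, 0.026]
contact_force: [0.4, 0.1, -0.3]
opening: 0.0594
t 4.85 tcp [ 0.5114 -0.2074 -0.0287] y [-0.004  0.009 -1.   ] jaw yaw(mod pi) 1.649 open 0.0594 F [ 0.4  0.1 -0.3] M [ 0.01 -0.02 -0.01] j [ 0.68  0.38 -0.38  1.9   0.17  0.9  -1.28]
140 [(230, [0.52, -0.153, -0.0]), (240, [0.514, -0.152, -0.0]), (250, [0.509, -0.152, -0.0]), (260, [0.504, -0.152, -0.0]), (270, [0.498, -0.152, -0.0]), (280, [0.492, -0.152, -0.001]), (290, [0.52, -0.168, 0.046])]
155 [(230, [0.52, -0.16, -0.0]), (240, [0.515, -0.16, -0.0]), (250, [0.51, -0.16, -0.0]), (260, [0.504, -0.16, -0.0]), (270, [0.514, -0.167, 0.025]), (280, [0.514, -0.169, 0.032]), (290, [0.519, -0.173, 0.045])]
160 [(230, [0.521, -0.162, 0.001]), (240, [0.515, -0.162, -0.001]), (250, [0.51, -0.162, 0.0]), (260, [0.515, -0.167, 0.017]), (270, [0.515, -0.169, 0.025]), (280, [0.52, -0.173, 0.04]), (290, [0.519, -0.175, 0.045])]
170 [(230, [0.521, -0.167, -0.0]), (240, [0.515, -0.167, -0.001]), (250, [0.51, -0.167, -0.0]), (260, [0.519, -0.173, 0.024]), (270, [0.519,
[... 251 characters left out ...]
.178, 0.029]), (290, [0.51, -0.179, 0.031])]
190 [(230, [0.522, -0.176, -0.0]), (240, [0.517, -0.176, -0.0]), (250, [0.515, -0.178, 0.008]), (260, [0.511, -0.178, 0.01]), (270, [0.507, -0.179, 0.011]), (280, [0.502, -0.179, 0.012]), (290, [0.498, -0.179, 0.013])]
200 [(230, [0.522, -0.181, 0.0]), (240, [0.517, -0.181, -0.0]), (250, [0.511, -0.181, -0.0]), (260, [0.506, -0.182, 0.0]), (270, [0.501, -0.182, 0.001]), (280, [0.495, -0.182, -0.001]), (290, [0.489, -0.182, 0.0])]
210 [(230, [0.522, -0.186, -0.0]), (240, [0.517, -0.186, -0.001]), (250, [0.512, -0.186, -0.0]), (260, [0.507, -0.186, 0.001]), (270, [0.501, -0.187, -0.0]), (280, [0.495, -0.187, -0.001]), (290, [0.489, -0.187, -0.001])]
```

View pics/w6.png

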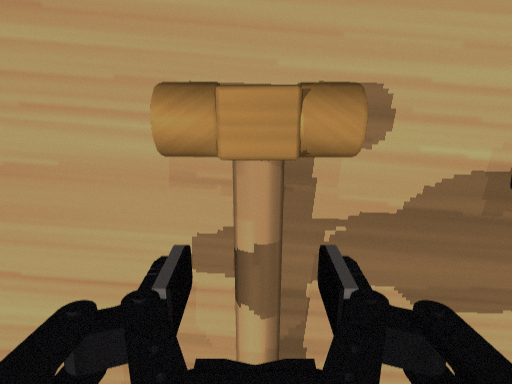

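The fingertips are now about 10 mm above the bench on both sides of the handle, with edges at (190,250) and (320,250) and the handle at column 258. Closing.

```bash
python3 -m creep '[{"fingers":0.7,"delta_pos":[0,0,0],"yaw":0},{"fingers":1,"delta_pos":[0,0,0],"yaw":0},{"fingers":1,"delta_pos":[0,0,0],"yaw":0},{"fingers":1,"delta_pos":[0,0,0],"yaw":0},{"fingers":1,"delta_pos":[0,0,0],"yaw":0}]' 110; python3 -m creep '[{"fingers":1,"delta_pos":[0,0,0],"yaw":0},{"fingers":1,"delta_pos":[0,0,0],"yaw":0}]'; python3 -c "
from h import *
o,M=st()"
```

```text
t: 5.4
ee_pos: [0.5119, -0.2079, -0.0278]
tool_rot: [-0.028, 0.709, -0.704, 0.027]
contact_force: [-1.1, 0.6, 6.1]
opening: 0.0182
t: 5.6
ee_pos: [0.5119, -0.2079, -0.0277]
tool_rot: [-0.028, 0.709, -0.704, 0.027]
contact_force: [-0.8, -0.2, 2.8]
opening: 0.0175
t 5.6 tcp [ 0.5119 -0.2079 -0.0277] y [-0.002  0.008 -1.   ] jaw yaw(mod pi) 1.649 open 0.0175 F [-0.8 -0.2  2.8] M [-0.19  0.11 -0.07] j [ 0.68  0.37 -0.38  1.9   0.17  0.9  -1.28]
```

```bash
python3 -m creep '[{"fingers":1,"delta_pos":[0,0,0.1],"yaw":0},{"fingers":1,"delta_pos":[0,0,0.2],"yaw":0},{"fingers":1,"delta_pos":[0,0,0.3],"yaw":0},{"fingers":1,"delta_pos":[0,0,0.3],"yaw":0}]' 110; python3 - <<'E'
from h import *
o,M=st()
c=cap('wrist','w7'); d=cap('side','s7')
a=cv2.resize(d['image'][130:300,100:340],None,fx=3,fy=3,interpolation=cv2.INTER_CUBIC); cv2.imwrite('pics/s7c.png',a[:,:,::-1])
p=pts(c); q=p[(c['range_z']>0)&(p[...,2]>.045)&(p[...,0]>.54)&(p[...,0]<.62)&(abs(p[...,1]+.205)<.06)]
print(len(q),q.min(0).round(3),q.max(0).round(3)); print(cv2.minAreaRect(q[q[:,0]>.555,:2].astype(np.float32)*1000))
top=q[q[:,0]>.56]; print(np.percentile(top[:,1],[1,99]).round(4),np.percentile(top[:,2],[90,98]).round(4),np.percentile(top[:,0],[1,99]).round(4))
E
```

```text
t: 6.0
ee_pos: [0.5131, -0.2082, 0.0336]
tool_rot: [-0.027, 0.709, -0.704, 0.028]
contact_force: [0.3, -0.4, -4.3]
opening: 0.018
t 6.0 tcp [ 0.5131 -0.2082  0.0336] y [ 0.     0.007 -1.   ] jaw yaw(mod pi) 1.649 open 0.018 F [ 0.3 -0.4 -4.3] M [-0.1   0.16 -0.04] j [ 0.69  0.29 -0.4   1.86  0.13  1.01 -1.25]
18523 [ 0.54  -0.242  0.073] [ 0.594 -0.165  0.091]
((572.9624633789062, -204.2520751953125), (37.0982666015625, 75.89441680908203), 4.035076141357422)
[-0.2404 -0.1673] [0.0894 0.09  ] [0.5612 0.5924]
```

View pics/w7.png

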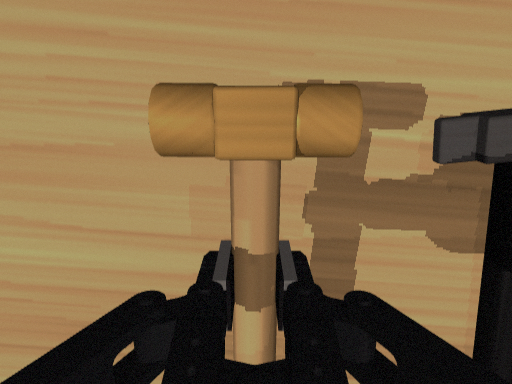

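View pics/s7c.png

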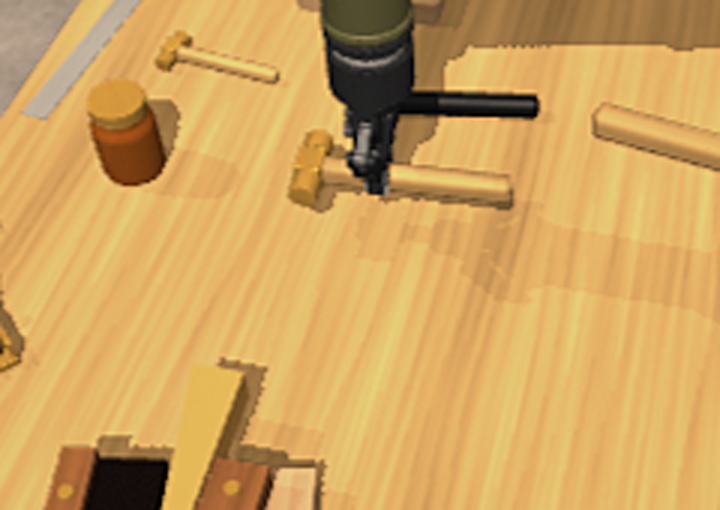

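The hammer is gripped at mid-handle. Its head is level at about z 0.076, and the steel hammer hasn't moved. Next I'll go to the pre-strike position.

```bash
python3 -m creep '[{"fingers":1,"delta_pos":[0.028,0.2,0],"yaw":-0.03},{"fingers":1,"delta_pos":[0.028,0.4,-0.05],"yaw":-0.03},{"fingers":1,"delta_pos":[0.028,0.6,-0.11],"yaw":-0.03},{"fingers":1,"delta_pos":[0.028,0.77,-0.11],"yaw":-0.03},{"fingers":1,"delta_pos":[0.028,0.77,-0.11],"yaw":-0.03}]'; python3 -m creep '[{"fingers":1,"delta_pos":[0,0,0],"yaw":0},{"fingers":1,"delta_pos":[0,0,0],"yaw":0}]'; cat >> h.py <<'E'
def head(f):
    o,M=st(); e=o['ee_pos']; c=cap('wrist',f); p=pts(c)
    k=(c['range_z']>0)&(p[...,0]>e[0]+.04)&(p[...,0]<e[0]+.1)&(p[...,1]<e[1]+.0445)&(p[...,1]>e[1]-.05)&(p[...,2]>e[2]+.03)&(p[...,2]<e[2]+.08)
    hsv=cv2.cvtColor(c['image'],cv2.COLOR_RGB2HSV)
    q=p[k]; q2=q[q[:,0]>e[0]+.055]
    print('wrist head: y range',np.percentile(q2[:,1],[.5,99.5]).round(4),'x far',np.percentile(q2[:,0],99.5).round(4),'ztop',np.percentile(q2[:,2],97).round(4),'rect',cv2.minAreaRect(q2[:,:2].astype(np.float32)*1000))
    d=cap('side',f+'s'); P=pts(d); 
    for n,X,cc in (('wrist',p,c),('side',P,d)):
        k=(cc['range_z']>0)&(X[...,2]>.0685)&(X[...,2]<.08)&(X[...,0]>.564)&(X[...,0]<.596)&(X[...,1]>e[1]+.05)&(X[...,1]<.15)
        w=X[k]; print(n,'wedge top y edge',np.percentile(w[:,1],[0.5,3,99.5]).round(4) if len(w) else None,len(w))
    a=cv2.resize(d['image'][160:380,80:300],None,fx=2.7,fy=2.7,interpolation=cv2.INTER_CUBIC); cv2.imwrite('pics/'+f+'sc.png',a[:,:,::-1])
E
python3 -c "
from h import *
head('w8')"
```

```text
t: 6.6
ee_pos: [0.5142, -0.046, 0.0067]
tool_rot: [-0.017, 0.712, -0.702, 0.011]
contact_force: [0.0, -0.2, -4.6]
opening: 0.0177
t: 6.8
ee_pos: [0.5127, -0.0457, 0.0052]
tool_rot: [-0.018, 0.712, -0.702, 0.01]
contact_force: [-0.9, 0.4, -4.1]
opening: 0.018
t 6.8 tcp [ 0.5127 -0.0457  0.0052] y [-0.011  0.014 -1.   ] jaw yaw(mod pi) 1.611 open 0.018 F [-0.9  0.4 -4.1] M [-0.03  0.24 -0.03] j [ 0.49  0.27 -0.49  1.97  0.14  0.95 -1.6 ]
wrist head: y range [-0.0813 -0.0071] x far 0.5921 ztop 0.0607 rect ((579.0640869140625, -44.080101013183594), (25.04262351989746, 75.83728790283203), 1.9133875370025635)
wrist wedge top y edge [0.0241 0.0245 0.0389] 4184
side wedge top y edge [0.0257 0.0291 0.1489] 544
```

View pics/w8.png

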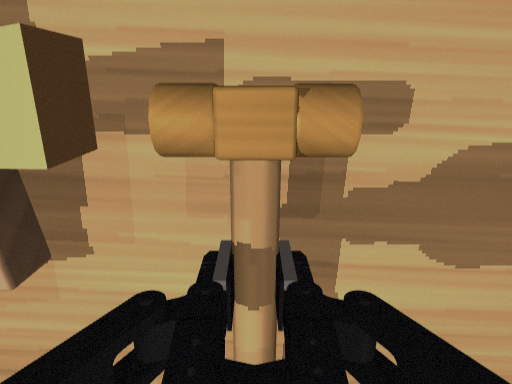

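View pics/w8sc.png

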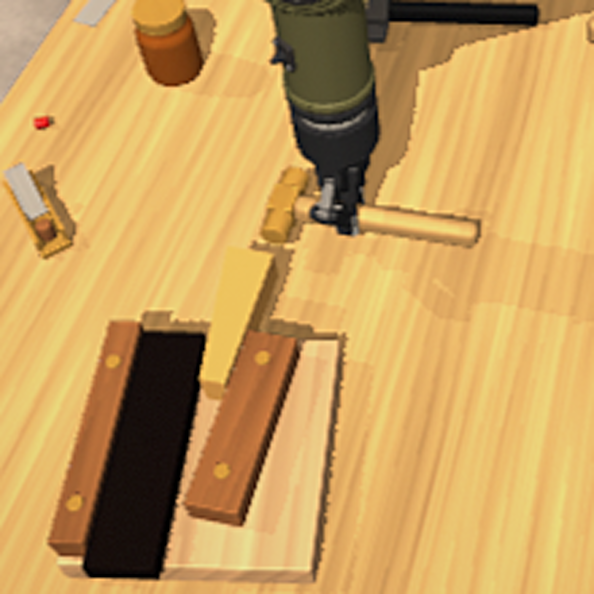

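The face is about 31 mm short of the wedge end: hammer front at y −0.0065, wedge end at (95,90) in the wrist view, y ≈ 0.025. First tap.

```bash
python3 -m creep '[{"fingers":1,"delta_pos":[0.025,0.06,0.03],"yaw":0},{"fingers":1,"delta_pos":[0.025,0.12,0.03],"yaw":0},{"fingers":1,"delta_pos":[0.025,0.22,0.03],"yaw":0},{"fingers":1,"delta_pos":[0.025,0.1,0.03],"yaw":0},{"fingers":1,"delta_pos":[0.025,0.02,0.03],"yaw":0}]'; python3 -m creep '[{"fingers":1,"delta_pos":[0,0,0],"yaw":0},{"fingers":1,"delta_pos":[0,0,0],"yaw":0}]'; python3 -c "
from h import *
head('w9')"
```

```text
t: 7.4
ee_pos: [0.5192, -0.0423, 0.0125]
tool_rot: [-0.017, 0.712, -0.702, 0.011]
contact_force: [0.8, -1.1, -4.3]
opening: 0.0181
t: 7.6
ee_pos: [0.5197, -0.0413, 0.0128]
tool_rot: [-0.017, 0.712, -0.702, 0.012]
contact_force: [0.1, 1.3, -4.7]
opening: 0.0178
t 7.6 tcp [ 0.5197 -0.0413  0.0128] y [-0.008  0.014 -1.   ] jaw yaw(mod pi) 1.611 open 0.0178 F [ 0.1  1.3 -4.7] M [-0.    0.26 -0.03] j [ 0.48  0.27 -0.49  1.95  0.14  0.96 -1.61]
wrist head: y range [-0.0768 -0.0027] x far 0.599 ztop 0.0685 rect ((586.0234375, -39.637115478515625), (24.908376693725586, 75.78581237792969), 1.9043859243392944)
wrist wedge top y edge [0.0362 0.0366 0.0504] 3323
side wedge top y edge [0.0381 0.0409 0.149 ] 511
```

View pics/w9.png

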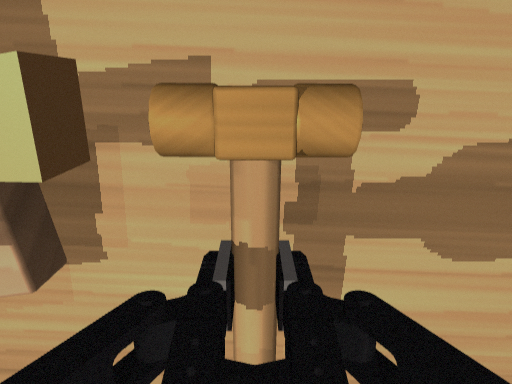

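The wedge moved 12 mm, to y ≈ 0.037, and the hammer is drawn back about 39 mm. Depending on where it started, the joint now reads 0.012–0.022. A second tap of about 8 mm puts it safely inside the window.

```bash
python3 -m creep '[{"fingers":1,"delta_pos":[-0.015,0.08,0],"yaw":0},{"fingers":1,"delta_pos":[-0.015,0.15,0],"yaw":0},{"fingers":1,"delta_pos":[-0.015,0.235,0],"yaw":0},{"fingers":1,"delta_pos":[-0.015,0.12,0],"yaw":0},{"fingers":1,"delta_pos":[-0.015,0.08,0],"yaw":0}]'; python3 -m creep '[{"fingers":1,"delta_pos":[0,0,0],"yaw":0},{"fingers":1,"delta_pos":[0,0,0],"yaw":0}]'; python3 -c "
from h import *
head('w10')"
```

```text
t: 8.2
ee_pos: [0.5166, -0.0252, 0.0128]
tool_rot: [-0.018, 0.711, -0.702, 0.012]
contact_force: [0.1, -0.7, -5.1]
opening: 0.0178
t: 8.4
ee_pos: [0.5166, -0.0245, 0.0127]
tool_rot: [-0.018, 0.712, -0.702, 0.012]
contact_force: [-0.2, 0.2, -4.7]
opening: 0.0179
t 8.4 tcp [ 0.5166 -0.0245  0.0127] y [-0.008  0.013 -1.   ] jaw yaw(mod pi) 1.613 open 0.0179 F [-0.2  0.2 -4.7] M [ 0.03  0.25 -0.  ] j [ 0.46  0.27 -0.5   1.96  0.14  0.96 -1.64]
wrist head: y range [-0.0599  0.0142] x far 0.596 ztop 0.0685 rect ((582.9285278320312, -22.773292541503906), (25.05312728881836, 75.80045318603516), 2.0110924243927)
wrist wedge top y edge [0.0466 0.0472 0.0665] 5016
side wedge top y edge [0.0485 0.0509 0.1496] 482
```

View pics/w10sc.png

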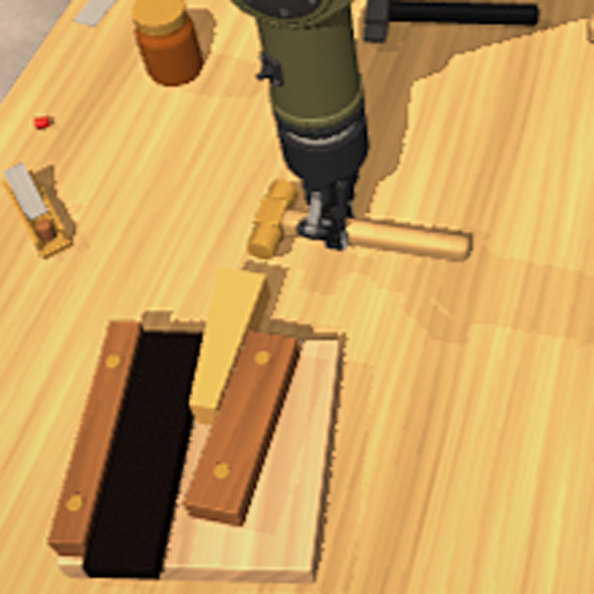

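The wedge end is now at y ≈ 0.047, 22 mm in total, with a clear gap. The third tap goes 11 mm further, watching force.

```bash
python3 -m creep '[{"fingers":1,"delta_pos":[0,0.07,0],"yaw":0},{"fingers":1,"delta_pos":[0,0.14,0],"yaw":0},{"fingers":1,"delta_pos":[0,0.22,0],"yaw":0},{"fingers":1,"delta_pos":[0,0.14,0],"yaw":0},{"fingers":1,"delta_pos":[0,0.12,0],"yaw":0}]'; python3 -m creep '[{"fingers":1,"delta_pos":[0,0,0],"yaw":0},{"fingers":1,"delta_pos":[0,0,0],"yaw":0}]'; python3 -c "
from h import *
head('w11')"
```

```text
t: 9.0
ee_pos: [0.5166, 0.0005, 0.0128]
tool_rot: [-0.018, 0.712, -0.702, 0.013]
contact_force: [0.4, -1.6, -4.9]
opening: 0.0177
t: 9.2
ee_pos: [0.5165, 0.0018, 0.0128]
tool_rot: [-0.019, 0.712, -0.702, 0.013]
contact_force: [0.5, -0.3, -3.7]
opening: 0.0176
t 9.2 tcp [0.5165 0.0018 0.0128] y [-0.008  0.014 -1.   ] jaw yaw(mod pi) 1.616 open 0.0176 F [ 0.5 -0.3 -3.7] M [ 0.    0.21 -0.  ] j [ 0.42  0.27 -0.52  1.96  0.14  0.96 -1.69]
wrist head: y range [-0.0335  0.0407] x far 0.596 ztop 0.0685 rect ((582.7349243164062, 3.5965614318847656), (25.202693939208984, 76.0514144897461), 2.1818885803222656)
wrist wedge top y edge [0.0606 0.0612 0.0923] 8473
side wedge top y edge [0.0616 0.0641 0.1498] 439
```

View pics/w11.png

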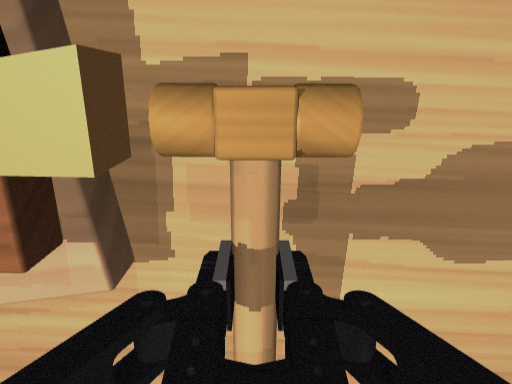

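```bash
python3 -m creep '[{"fingers":1,"delta_pos":[0,0.05,0],"yaw":0},{"fingers":1,"delta_pos":[0,0.09,0],"yaw":0},{"fingers":1,"delta_pos":[0,0.125,0],"yaw":0}]'; python3 -c "
from h import *
st()"; python3 -m creep '[{"fingers":1,"delta_pos":[0,-0.05,0],"yaw":0},{"fingers":1,"delta_pos":[0,-0.08,0],"yaw":0},{"fingers":1,"delta_pos":[0,-0.08,0],"yaw":0}]'; python3 -c "
from h import *
head('w12')"
```

```text
t: 9.6
ee_pos: [0.516, 0.0255, 0.0128]
tool_rot: [-0.019, 0.711, -0.703, 0.013]
contact_force: [-1.7, -6.6, -2.3]
opening: 0.018
t 9.6 tcp [0.516  0.0255 0.0128] y [-0.009  0.011 -1.   ] jaw yaw(mod pi) 1.616 open 0.018 F [-1.7 -6.6 -2.3] M [-1.65  0.54 -0.4 ] j [ 0.39  0.27 -0.53  1.96  0.15  0.96 -1.74]
t: 9.9
ee_pos: [0.516, 0.008, 0.0127]
tool_rot: [-0.018, 0.711, -0.703, 0.012]
contact_force: [-0.0, 0.0, -4.1]
opening: 0.0182
t 9.9 tcp [0.516  0.008  0.0127] y [-0.009  0.01  -1.   ] jaw yaw(mod pi) 1.614 open 0.0182 F [-0.   0.  -4.1] M [-0.09  0.16 -0.01] j [ 0.41  0.27 -0.52  1.96  0.15  0.96 -1.71]
wrist head: y range [-0.0272  0.0468] x far 0.5955 ztop 0.0683 rect ((582.37548828125, 9.728008270263672), (25.09153175354004, 75.96858215332031), 2.0418524742126465)
wrist wedge top y edge [0.0652 0.0658 0.0983] 8921
side wedge top y edge [0.0663 0.0685 0.149 ] 411
```

That stroke met only 6.6 N, which is sliding friction, so the wedge isn't at its stop yet. The wedge end is at y ≈ 0.0655. Tapping again.

```bash
python3 -m creep '[{"fingers":1,"delta_pos":[0,0.05,0],"yaw":0},{"fingers":1,"delta_pos":[0,0.09,0],"yaw":0},{"fingers":1,"delta_pos":[0,0.12,0],"yaw":0},{"fingers":1,"delta_pos":[0,0.12,0],"yaw":0}]'; python3 -c "
from h import *
st()"; python3 -m creep '[{"fingers":1,"delta_pos":[0,-0.05,0],"yaw":0},{"fingers":1,"delta_pos":[0,-0.08,0],"yaw":0},{"fingers":1,"delta_pos":[0,-0.08,0],"yaw":0}]'; python3 -c "
from h import *
head('w13')"
```

```text
t: 10.4
ee_pos: [0.5155, 0.0297, 0.0128]
tool_rot: [-0.018, 0.709, -0.705, 0.011]
contact_force: [-1.1, -9.7, -2.7]
opening: 0.0178
t 10.4 tcp [0.5155 0.0297 0.0128] y [-0.011  0.006 -1.   ] jaw yaw(mod pi) 1.612 open 0.0178 F [-1.1 -9.7 -2.7] M [-2.02  0.56 -0.52] j [ 0.38  0.27 -0.53  1.96  0.16  0.97 -1.76]
t: 10.7
ee_pos: [0.5155, 0.0133, 0.0127]
tool_rot: [-0.018, 0.709, -0.705, 0.011]
contact_force: [0.2, 1.0, -4.9]
opening: 0.0178
t 10.7 tcp [0.5155 0.0133 0.0127] y [-0.011  0.006 -1.   ] jaw yaw(mod pi) 1.611 open 0.0178 F [ 0.2  1.  -4.9] M [-0.03  0.19 -0.08] j [ 0.4   0.27 -0.52  1.96  0.15  0.97 -1.73]
wrist head: y range [-0.0219  0.0522] x far 0.595 ztop 0.0682 rect ((581.9534912109375, 15.188467025756836), (25.052471160888672, 75.99518585205078), 1.910674810409546)
wrist wedge top y edge [0.0687 0.0693 0.1033] 9442
side wedge top y edge [0.0696 0.0722 0.1495] 405
```

```bash
python3 -m creep '[{"fingers":1,"delta_pos":[0,0.05,0],"yaw":0},{"fingers":1,"delta_pos":[0,0.09,0],"yaw":0},{"fingers":1,"delta_pos":[0,0.12,0],"yaw":0},{"fingers":1,"delta_pos":[0,0.12,0],"yaw":0}]'; python3 -c "
from h import *
st()"; python3 -m creep '[{"fingers":1,"delta_pos":[0,-0.06,0],"yaw":0},{"fingers":1,"delta_pos":[0,-0.1,0],"yaw":0},{"fingers":1,"delta_pos":[0,-0.1,0],"yaw":0}]'; python3 -c "
from h import *
head('w14')"
```

```text
t: 11.2
ee_pos: [0.5148, 0.0302, 0.0129]
tool_rot: [0.017, -0.706, 0.708, -0.008]
contact_force: [-3.1, -18.3, 0.2]
opening: 0.0178
t 11.2 tcp [0.5148 0.0302 0.0129] y [-0.013 -0.004 -1.   ] jaw yaw(mod pi) 1.606 open 0.0178 F [ -3.1 -18.3   0.2] M [-3.77  0.64 -0.8 ] j [ 0.37  0.27 -0.53  1.96  0.17  0.97 -1.78]
t: 11.5
ee_pos: [0.5148, 0.01, 0.0127]
tool_rot: [0.017, -0.706, 0.708, -0.008]
contact_force: [0.2, 0.9, -5.2]
opening: 0.0182
t 11.5 tcp [0.5148 0.01   0.0127] y [-0.013 -0.004 -1.   ] jaw yaw(mod pi) 1.605 open 0.0182 F [ 0.2  0.9 -5.2] M [-0.01  0.21  0.02] j [ 0.4   0.27 -0.52  1.96  0.16  0.97 -1.74]
wrist head: y range [-0.0251  0.049 ] x far 0.5942 ztop 0.0681 rect ((581.3179321289062, 11.904108047485352), (25.01667594909668, 75.80611419677734), 1.5671130418777466)
wrist wedge top y edge [0.0685 0.0691 0.0997] 8549
side wedge top y edge [0.0705 0.0725 0.149 ] 401
```

View pics/w14sc.png

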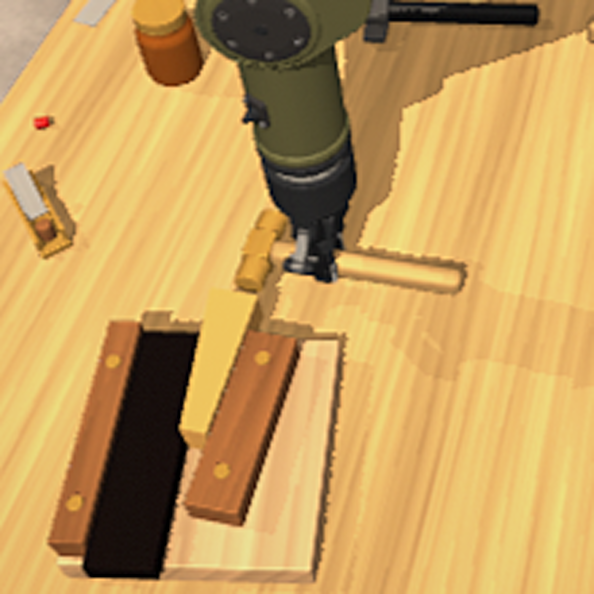

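The wedge didn't move under 18 N, more than twice its friction, and it shows no gap to the blank, so it is at its stop. Now I'll move away in −y and lay the hammer down.

```bash
python3 -m creep '[{"fingers":1,"delta_pos":[0,-0.2,0],"yaw":0},{"fingers":1,"delta_pos":[0,-0.4,0],"yaw":0},{"fingers":1,"delta_pos":[0,-0.6,0],"yaw":0},{"fingers":1,"delta_pos":[0,-0.6,-0.08],"yaw":0},{"fingers":1,"delta_pos":[0,-0.6,-0.14],"yaw":0}]'; python3 -m creep '[{"fingers":1,"delta_pos":[0,0,0],"yaw":0},{"fingers":1,"delta_pos":[0,0,0],"yaw":0}]'; python3 -c "
from h import *
head('w15')"
```

```text
t: 12.1
ee_pos: [0.5149, -0.1082, -0.0158]
tool_rot: [0.017, -0.706, 0.708, -0.008]
contact_force: [-0.9, 0.7, -5.4]
opening: 0.0178
t: 12.3
ee_pos: [0.5147, -0.1058, -0.0162]
tool_rot: [0.019, -0.707, 0.707, -0.009]
contact_force: [0.1, -0.1, -4.0]
opening: 0.018
t 12.3 tcp [ 0.5147 -0.1058 -0.0162] y [-0.014 -0.    -1.   ] jaw yaw(mod pi) 1.609 open 0.018 F [ 0.1 -0.1 -4. ] M [ 0.05  0.18 -0.02] j [ 0.54  0.32 -0.44  1.95  0.17  0.92 -1.52]
wrist head: y range [-0.1408 -0.0666] x far 0.5943 ztop 0.0391 rect ((581.237060546875, -103.58807373046875), (25.088098526000977, 75.89108276367188), 1.8187870979309082)
wrist wedge top y edge None 0
side wedge top y edge [0.0701 0.0724 0.1495] 407
```

View pics/w15sc.png

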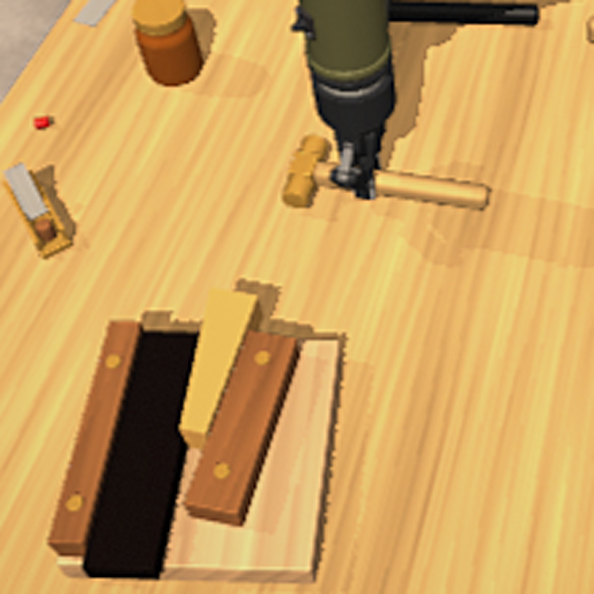

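```bash
python3 -m creep '[{"fingers":1,"delta_pos":[0,0,-0.03],"yaw":0},{"fingers":1,"delta_pos":[0,0,-0.05],"yaw":0},{"fingers":1,"delta_pos":[0,0,-0.05],"yaw":0}]'; python3 -c "
from h import *
head('w16')"
```

```text
t: 12.7
ee_pos: [0.515, -0.1064, -0.0259]
tool_rot: [0.018, -0.707, 0.707, -0.009]
contact_force: [-0.5, 1.0, -4.7]
opening: 0.0177
t 12.7 tcp [ 0.515  -0.1064 -0.0259] y [-0.013 -0.001 -1.   ] jaw yaw(mod pi) 1.609 open 0.0177 F [-0.5  1.  -4.7] M [-0.01  0.18 -0.02] j [ 0.54  0.34 -0.44  1.96  0.18  0.9  -1.53]
wrist head: y range [-0.1413 -0.0671] x far 0.5945 ztop 0.0294 rect ((581.4609985351562, -104.35972595214844), (25.049606323242188, 76.11234283447266), 1.8118929862976074)
wrist wedge top y edge None 0
side wedge top y edge [0.0698 0.0719 0.1491] 409
```

```bash
python3 -m creep '[{"fingers":1,"delta_pos":[0,0,-0.01],"yaw":0},{"fingers":1,"delta_pos":[0,0,-0.01],"yaw":0},{"fingers":0.6,"delta_pos":[0,0,-0.005],"yaw":0},{"fingers":0,"delta_pos":[0,0,0],"yaw":0},{"fingers":0,"delta_pos":[0,0,0],"yaw":0}]'; python3 -m creep '[{"fingers":0,"delta_pos":[0,0,0],"yaw":0},{"fingers":0,"delta_pos":[0,0,0],"yaw":0},{"fingers":0,"delta_pos":[0,0,0],"yaw":0}]';  python3 -m creep '[{"fingers":0,"delta_pos":[0,0,0.15],"yaw":0},{"fingers":0,"delta_pos":[0,0,0.35],"yaw":0},{"fingers":0,"delta_pos":[0,0,0.55],"yaw":0},{"fingers":0,"delta_pos":[0,0,0.75],"yaw":0},{"fingers":0,"delta_pos":[0,0,0.75],"yaw":0}]'; python3 - <<'E'
from h import *
st(); c=cap('wrist','w17'); d=cap('side','s17'); s=cap('scene','sc17')
for n,x in (('w',c),('s',d),('sc',s)):
    q=pts(x).reshape(-1,3)[x['range_z'].ravel()>0]
    h=q[(q[:,2]>.01)&(q[:,2]<.06)&(q[:,0]>.37)&(q[:,0]<.62)&(q[:,1]>-.16)&(q[:,1]<-.06)]
    H=h[h[:,0]>.57]; G=h[h[:,0]<.5]
    print(n,'head ztop',np.percentile(H[:,2],[50,97]).round(4) if len(H) else 0,'handle ztop',[np.percentile(h[(h[:,0]>a)&(h[:,0]<a+.04),2],95).round(4) if ((h[:,0]>a)&(h[:,0]<a+.04)).sum()>3 else None for a in (.385,.43,.47,.51)])
    if n!='w':
        w=q[(q[:,2]>.0685)&(q[:,2]<.08)&(q[:,0]>.564)&(q[:,0]<.596)&(q[:,1]>0)&(q[:,1]<.15)]; print('wedge y',w[:,1].min())
    t=q[(q[:,2]>.012)&(q[:,2]<.06)&(q[:,0]>.37)&(q[:,0]<.62)&(q[:,1]>-.45)&(q[:,1]<-.28)]; print('steel',np.median(t,0).round(3) if len(t) else 0, len(t))
E
```

```text
t: 13.3
ee_pos: [0.5163, -0.1068, -0.0247]
tool_rot: [0.017, -0.706, 0.708, -0.01]
contact_force: [0.5, 0.9, 0.7]
opening: 0.061
t: 13.6
ee_pos: [0.5165, -0.1068, -0.0246]
tool_rot: [0.017, -0.706, 0.708, -0.01]
contact_force: [-0.1, 0.1, 0.1]
opening: 0.0852
t: 14.1
ee_pos: [0.5207, -0.1075, 0.1315]
tool_rot: [0.013, -0.705, 0.709, -0.013]
contact_force: [0.5, 0.5, -0.0]
opening: 0.0857
t 14.1 tcp [ 0.5207 -0.1075  0.1315] y [ 0.    -0.005 -1.   ] jaw yaw(mod pi) 1.609 open 0.0857 F [ 0.5  0.5 -0. ] M [ 0.   -0.03  0.01] j [ 0.58  0.14 -0.47  1.82  0.08  1.19 -1.44]
w head ztop [0.0269 0.0288] handle ztop [np.float64(0.0266), np.float64(0.0265), np.float64(0.0266), np.float64(0.0267)]
steel [ 0.57  -0.315  0.018] 774
s head ztop [0.0272 0.0306] handle ztop [np.float64(0.0283), np.float64(0.0289), np.float64(0.0288), np.float64(0.0287)]
wedge y 0.06886533863168509
steel [ 0.499 -0.37   0.024] 471
sc head ztop [0.0266 0.0303] handle ztop [np.float64(0.028), np.float64(0.0282), np.float64(0.028), np.float64(0.0283)]
wedge y 0.0699479056624176
steel [ 0.539 -0.367  0.025] 700
```

View pics/s17.png

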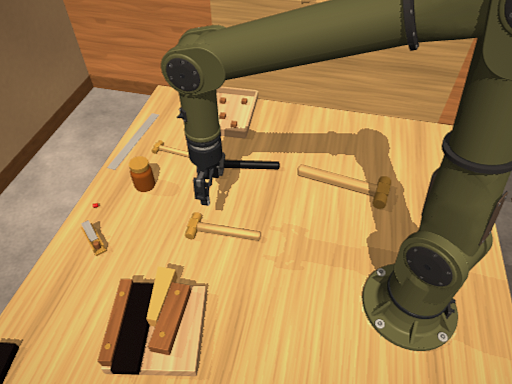

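View pics/w17.png

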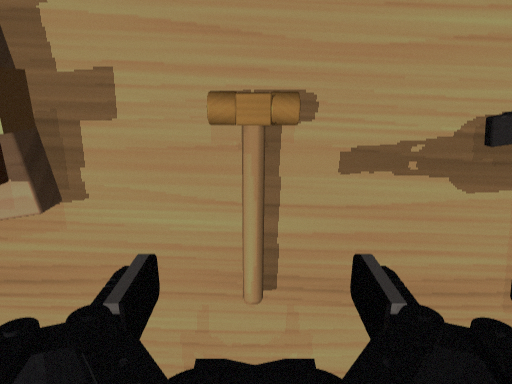

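The brass hammer lies flat, with its head top at 28 mm and handle top at 27 mm along its length. The wedge is tight at (160,290) in the side view. The fingers are open and clear, and the steel hammer is where it was. Handing in.

```bash
python3 -m creep '[{"fingers":0,"delta_pos":[0,0,0],"yaw":0},{"fingers":0,"delta_pos":[0,0,0],"yaw":0}]'; python3 -c "
from h import *
print(robot.job_done())"
```

```text
t: 14.45
ee_pos: [0.5149, -0.1066, 0.1233]
tool_rot: [0.018, -0.707, 0.707, -0.008]
contact_force: [-0.7, 0.7, 0.4]
opening: 0.0851
the job is handed in; nothing more can be done
None
```

I picked up the middle-sized brass hammer, drove the wedge tight with six taps, then laid the hammer flat on the bench, let go and handed in at about 14.5 s. The hammer was drawn back 15 mm or more off the wedge after each tap.

**Wedge:** it advanced about 44 mm in total, by roughly 12, 10, 14, 4.5 and 3.5 mm. The sixth tap pressed with 18 N and moved it no further, and no gap to the blank shows.

**Hammers:** the brass hammer lies level, with its head top 28–30 mm above the bench and the handle top even along its length. The steel hammer showed no visible shift in the pictures; the arm partly hid it in the last side view, so I did not measure it exactly.

**What failed or disagreed:**
- **First grasp:** it closed on air above the handle. The reported tool height reads about 34 mm lower than the fingertips seen by two cameras, so I worked from the cameras and the second grasp held.
- **Wedge position:** the two views differ by 1–2 mm on the wedge end, and I did not know its exact starting point. "Tight" therefore rests on the force stop together with the measured travel.

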